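# Push a used portion pot through the self-closing waste flap

### The job

Clear the used portion pot (small, black, red lid) off the table into the waste chute without picking it up: with one finger push the chute's green self-closing flap open and hold it there, while the other finger pushes the pot along the table and over the chute's edge beneath the flap. Keep that finger on the flap until the pot has dropped, then come back out and clear so that the flap closes by itself. Do not squeeze or lift the pot, and leave the white ramekin, the green bottle and the steel pan standing where they are.

Things in the scene. Friction and masses are not known exactly. Their poses are not given: they have to be found in the camera images.
- clearing_table: stainless clearing table, top level with the robot's worktop (z=0), with a waste chute let into it. Origin: on the top, middle of the chute opening's near edge, under the flap's lower edge. x points level into the chute (the push direction), y left along that edge, z up. Flat top without a lip from x=-260 to 0 mm; 12 mm drip edges at y=+-440 and x=310 mm
- chute_opening (a point): middle of the chute opening, at table-top level. The opening is 200 mm long in the table's x (from its near edge at the table's origin) and 236 mm wide in y. A pot whose middle passes the near edge tips in and falls into the container below
- hood_front (a point): middle of the front edge of the fixed steel hood over the chute, just above the flap's hinge, 115 mm in from the opening's near edge and 71 mm above the table top. The flat roof runs from here to the far end of the opening; 3 mm thick side cheeks slope down along the flap's two ends, 115 to 118 mm either side of the middle
- flap (a joint): angle of the green flap: 0 closed, grows as it is pushed in (table's x), upright at 1.08, stop at 1.15 rad. A spring shuts it as soon as it is let go. Opening takes about 1 N at the lower edge at first, about 6 N for a finger 15 to 20 mm above the table top when it is nearly upright
- flap_edge (a point): middle of the lower edge of the green flap, a flat plate 224 mm wide, 128 mm long, 3 mm thick. Closed, it slopes 28 degrees from level, from this edge (2 mm inside the opening, 4 mm above the table top) up and away to its hinge 115 mm inside the opening, 65 mm above the top. The point moves with the flap; opening, it swings in and down below the top
- pot_center (a point): centre of the used portion pot: an upright round black plastic pot with a flat red lid, 32 mm tall, 41 mm across at the foot, 46 mm across at the lid, about 70 g; it slides on the table. This point is 16 mm above the pot's underside. It stands in front of the flap, left or right of its middle
- ramekin: white ceramic ramekin, 68 mm across the rim, 42 mm tall, to be left alone; origin in the middle of its underside. It stands beside the pot, in front of the other half of the flap
- bottle: green washing-up bottle with white spout, 60 mm across, 190 mm tall, to be left alone; origin in the middle of its underside
- pan: open steel pan with two small black loop handles, 120 mm across (180 mm over the handles), 70 mm tall, to be left alone; origin in the middle of its underside
- container (a point): middle of the inner floor of the steel waste container hung under the chute opening (inside 260 x 320 mm, floor 155 mm below the table top); it is fixed to the clearing table and need not be reached

How it is judged:
On the way, in this order (a step that is already met when the one before it is completed fails the run):
1. the flap is held open by a finger while the other pushes the pot, still on the table (value of joint flap above 0.15 rad and contact force between the fingers and flap above 0.3 N and contact force between the fingers and pot above 0.03 N and height (world z) of pot_center above 0.005 m).
2. the pot has dropped through the chute with a finger still holding the flap open (z of pot_center in the frame of clearing_table below -0.08 m and value of joint flap above 0.15 rad and contact force between the fingers and flap above 0.3 N), for 0.05 s.
At the end, for the whole second after the job is handed in: the pot lies in the waste container under the chute, the flap has closed by itself (within 0.05 rad), and ramekin, bottle and pan stand within 15 mm of where they were (z of pot_center in the frame of container between 0 and 0.06 m and x of pot_center in the frame of container between -0.13 and 0.13 m and y of pot_center in the frame of container between -0.16 and 0.16 m and value of joint flap below 0.05 rad and distance of each of ramekin, bottle, pan from where it was at the start of the episode below 0.015 m); the robot touches nothing.
It fails at once if the pot is lifted off the table (by more than 20 mm) (height (world z) of pot_center above 0.036 m).
It fails at once if the pot is squeezed or shoved hard (over 10 N) (contact force between the fingers and pot above 10 N).
It fails at once if the ramekin, bottle or pan is pushed away or lifted (distance of any of ramekin, bottle, pan from where it was at the start of the episode above 0.015 m).
It also fails if it takes over 40 s, if anything falls off the work surface, if the arm or the gripper's body presses on something with over 40 N, if the wrist force passes 120 N, or if a joint passes its speed limit or range.

### The arm

A 6-joint arm with a two-finger parallel gripper is mounted at the origin on the work surface. World frame = base frame: x ahead of the robot, y to its left, z up, the work surface at z = 0. Lengths are in m, angles in rad, forces in N, time in s.
With the tool pointing down it reaches from about 0.35 to 0.775 m from the base axis. Payload 5.5 kg.
Tool frame: the origin (TCP) lies midway between the tips of the shut fingers; the grasp point (between the pads) lies behind it (env.grip_point_offset is the z of the grasp point in the tool frame, in m); z points along the fingers, y is the direction in which the jaws open and shut (so a half turn about z gives the same grasp; the last joint's range is limited). The gripper opens to 85 mm and grips with 20 to 120 N. Pads are 22 mm wide; open, the fingers measure 114 mm over their backs; the gripper's body (76 mm by 85 mm) begins 54 mm behind the grasp point. The pads swing forward as they close: fully open they stand 13 mm farther back than shut.
Start: joints at [-1.383, 0.313, 0.046, 1.304, 0, 1.431], TCP at [0.185, -0.544, 0.231] pointing down, gripper open.
Joint ranges: [-2.76, 2.76], [-0.86, 1.69], [-1.03, 1.26], [-2.2, 2.34], [-1.47, 1.5], [-3.14, 3.14]. Speed limits (rad/s): [2.57, 2.57, 3.14, 3.14, 3.14, 3.14].

### API

Orientations are given as a unit quaternion [w, x, y, z].
In Python, from workcell import env, viewer gives the robot as it stands. The module is installed in compiled form; this text tells all that it offers.
- The arm moves only by the shell command python3 -m inch 'ROWS' [OPENING] [FORCE]. ROWS is JSON, a list of rows, each a list of 2 entries, a list of its own where there are three numbers: the shift along the tool's x, y, z in m, then the turn about the tool's z in degrees. In form: [[[tx, ty, tz], spin], ...]. A call has 1 to 5 rows; each row is the pose to reach, as a shift and turn from the pose measured when the call began, along the tool's axes at that moment; what a row does not reach only later rows make up. A row lasts 1/12 s, in which the tool goes at most 41.7 mm and 7.16 degrees, less where a joint would pass 70% of its speed; a pose out of reach is approached as far as the arm can. A call with a gripper value outside its range is refused whole. OPENING is the closure, from 0 (fully open) to 1 (shut), set as the call begins (- or left out, the last holds). The fingers move at their own pace and stop on an object; FORCE is the grip in N (left out, the last holds). Time passes only in rows, so rows that repeat a pose let the fingers close. It gives the time, the measured TCP pose, the force and the opening at its end, in the units of the state.
- env.get_state(): the state, without advancing time (a new reading comes with each control period).
- viewer.read_camera(name): name is "side" or "top" or "wrist"; returns a dict with "image" (480x640x3 uint8, red, green, blue), "depth" (480x640 float32, m along the optical axis (not along the pixel's ray), 0 where there is no reading), "vertical_fov" (degrees; the focal length in pixels is half the picture's height over the tangent of half this angle, whatever the lens; pixels are square), "cx", "cy" (the principal point, pixels), "R" (3x3) and "t" (3): a world point X has camera coordinates R X + t; the wrist camera has in their place "T_tool_cam" (4x4, takes a point from camera to tool coordinates, whose origin is the TCP and whose axes are the flange's). Camera axes: x right, y down, z forward; pixel columns grow to the right and rows downward; lengths in m; the calibration is good to about 2 mm. A picture is of the moment at which its call begins: read the wrist's pose just before it.
- env.hand_in(): hands the job in, once; it reports no verdict.
The state is a dict: "clock": time; "joint_pos": joint angles; "qvel": joint speeds; "tau": joint torques, N m; "tcp_pos": TCP position; "orientation": TCP orientation; "wrist_force": force on the tool from outside, world axes, zero at the start; "ft_torque": the same for the moment, N m; "finger_gap": finger opening in m.
Only numpy, scipy, OpenCV 4.12 (cv2) and the standard library are available. Lean on these libraries where they do the work, as an engineer would, in place of code of your own. Each camera call takes 0.05 s, during which the arm holds its last target. There are 200 camera calls.

## Working session

There is one attempt and no reset: what is moved stays moved. The work goes in short steps, Python scripts to look and compute and a shell command to move; the robot and the scene stay as the last step left them, time stands still between calls to the robot, and variables do not carry over. Pictures are saved under pics/ and viewed, on a budget of 10 in all, crops included, one or two more only if the job needs it, and the job is handed in when it is done.

```bash
mkdir -p pics; python3 - <<'E'
from workcell import env, viewer
import cv2, numpy as np
print(env.get_state(), env.grip_point_offset)
for n in ("top","side"):
    c=viewer.read_camera(n); np.savez(f"{n}.npz",**{k:v for k,v in c.items()})
    cv2.imwrite(f"pics/{n}.png",c["image"][:,:,::-1])
    print(n,{k:v for k,v in c.items() if k not in("image","depth")})
E
```

```text
{'clock': 0.0, 'joint_pos': array([-1.38261372e+00,  3.13986924e-01,  4.49566560e-02,  1.30359789e+00,
       -3.97419634e-06,  1.43116520e+00]), 'qvel': array([0.00092669, 0.00102362, 0.00087426, 0.00056141, 0.0004463 ,
       0.00134047]), 'tau': array([ 2.26198317e-04, -4.80624354e+01,  2.98534691e+01,  1.92708807e-02,
       -2.20012871e-04, -1.66008029e-06]), 'tcp_pos': array([ 0.18500936, -0.54387263,  0.23040741]), 'orientation': array([-9.15595036e-04,  9.86596902e-01,  1.63173878e-01, -2.42187995e-05]), 'wrist_force': array([-0.85543248,  0.41353444,  1.08998402]), 'ft_torque': array([ 0.04360727, -0.06038868, -0.00555142]), 'finger_gap': 0.08570446766986763} -0.0187
top {'vertical_fov': 44.76038677610466, 'cx': 311.9102587339074, 'cy': 242.7689189344363, 'R': array([[ 0.01388715, -0.99988109,  0.00670477],
       [-0.98663524, -0.01479131, -0.16227175],
       [ 0.16235163, -0.00436167, -0.98672333]]), 't': array([0.01917127, 0.57947228, 1.17166652])}
side {'vertical_fov': 57.247856376374145, 'cx': 314.9321355658619, 'cy': 241.2346566102609, 'R': array([[ 0.98198994, -0.18784623, -0.02023745],
       [-0.1491883 , -0.70522973, -0.69310452],
       [ 0.11592502,  0.68364085, -0.72055296]]), 't': array([-0.5997792 ,  0.12774116,  0.78485156])}
```

View pics/top.png

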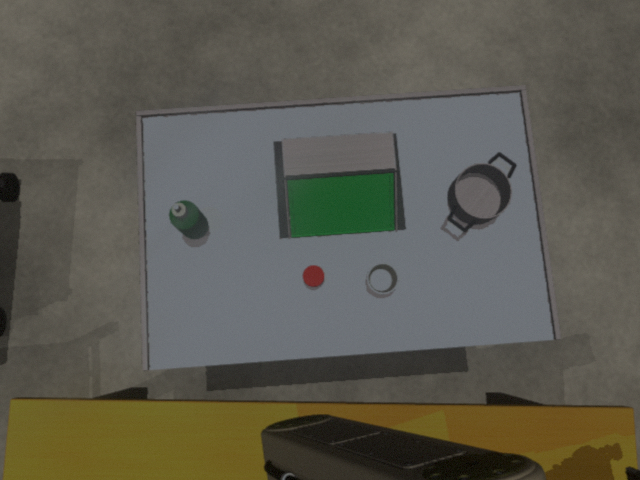

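View pics/side.png

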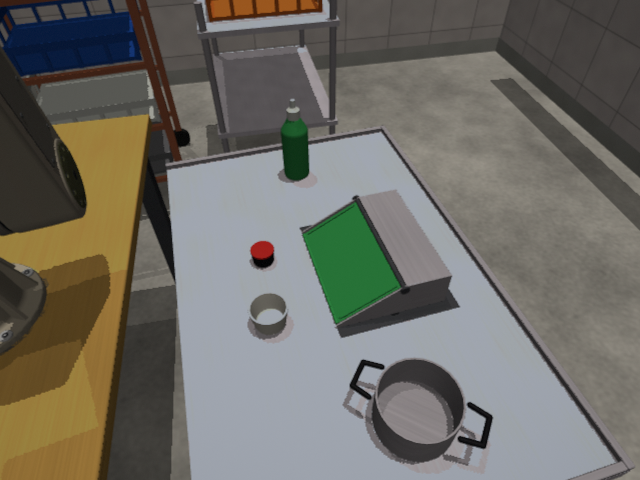

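Top view: the red lid is at (314,276), the ramekin at (381,280), and the flap's lower edge runs from (289,237) to (397,231). Side view: the lid is at (262,249), the ramekin rim at (268,303), and the flap's lower corners at (305,232) and (338,324).

```bash
cat > h.py <<'E'
import numpy as np
def load(n):
    d=np.load(n+".npz"); return {k:d[k] for k in d}
def ray(c,u,v):
    f=240/np.tan(np.radians(c["vertical_fov"])/2)
    d=c["R"].T@np.array([(u-c["cx"])/f,(v-c["cy"])/f,1]); return -c["R"].T@c["t"],d
def plane(c,u,v,z):
    o,d=ray(c,u,v); return o+d*(z-o[2])/d[2]
def tri(a,b):
    (o,d),(p,e)=a,b
    s=np.linalg.lstsq(np.c_[d,-e],p-o,rcond=None)[0]; x,y=o+s[0]*d,p+s[1]*e
    return (x+y)/2,np.linalg.norm(x-y)
E
python3 - <<'E'
from h import *
import cv2
np.set_printoptions(precision=4,suppress=True)
T,S=load("top"),load("side")
for n,a,b in [("lid",(314,276),(262,249)),("ram rim",(381.5,279),(268.5,303)),("flapL",(288.5,237),(305,232)),("flapR",(397,231.5),(338,324))]:
    print(n,tri(ray(T,*a),ray(S,*b)))
# colour blobs
for n,c in(("top",T),("side",S)):
    im=c["image"].astype(int); m=((im[...,0]>120)&(im[...,1]<60)&(im[...,2]<60)).astype(np.uint8)
    k,l,st,ce=cv2.connectedComponentsWithStats(m)
    print(n,[(st[i],ce[i]) for i in range(1,k) if st[i][4]>100])
    m=((im[...,1]>80)&(im[...,0]<60)&(im[...,2]<90)).astype(np.uint8)
    k,l,st,ce=cv2.connectedComponentsWithStats(m)
    for i in range(1,k):
        if st[i][4]>1500:
            q=cv2.approxPolyDP(cv2.findContours((l==i).astype(np.uint8),0,2)[0][0],8,True)[:,0]; print(n,q.tolist())
t=T["image"][120:320,260:430];s=S["image"][180:350,230:400]
cv2.imwrite("pics/crop.png",np.hstack([cv2.resize(t[:,:,::-1],(400,470),interpolation=2),cv2.resize(s[:,:,::-1],(400,470)  ,interpolation=2)]))
E
```

```text
lid (array([0.5121, 0.0222, 0.0298]), np.float64(0.0016566349118279633))
ram rim (array([ 0.5081, -0.1176,  0.0453]), np.float64(0.005290355037601567))
flapL (array([0.6019, 0.0786, 0.001 ]), np.float64(0.006289841025704094))
flapR (array([ 0.617 , -0.1569,  0.0076]), np.float64(0.007485822453455811))
top []
top [[392, 175], [289, 180], [291, 236], [393, 229]]
side [(array([251, 241,  23,  18, 300], dtype=int32), array([261.6433, 249.39  ]))]
side [[355, 202], [303, 234], [335, 322], [400, 287]]
```

View pics/crop.png

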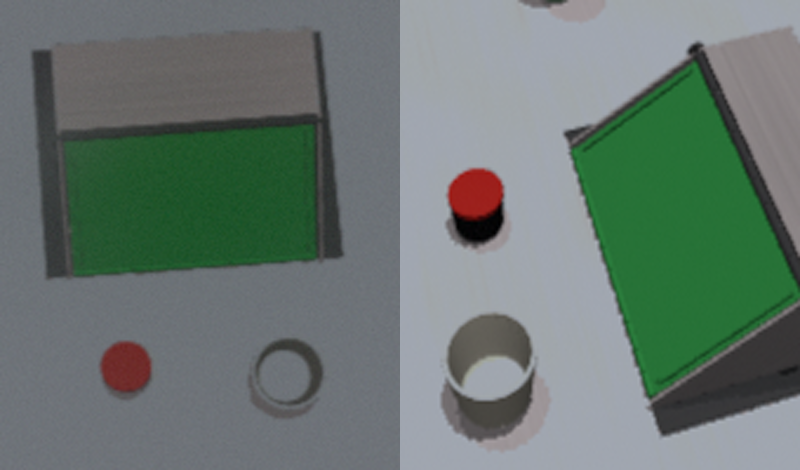

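```bash
python3 - <<'E'
from h import *
np.set_printoptions(precision=4,suppress=True)
T,S=load("top"),load("side")
for n,c,a,b in [("top",T,(290.6,237),(394.7,231.5)),("side",S,(302.7,233.5),(337,325.4))]:
    L,R=plane(c,*a,.004),plane(c,*b,.004); d=L-R
    print(n,L,R,np.linalg.norm(d),np.degrees(np.arctan2(-d[0],d[1])),(L+R)/2)
print("hoodfront",tri(ray(T,286.5,175),ray(S,357,200.5)), )
A,B=plane(T,148,369,0),plane(T,554,338.5,0);d=A-B;print("table near edge yaw",np.degrees(np.arctan2(-d[0],d[1])),A,B,np.linalg.norm(d))
print("lid top",plane(T,313.7,276,.032),"side",plane(S,261.8,249.4,.032))
print("ram top",plane(T,260+287*.425,120+374*200/470,.042),"side",plane(S,230+91*.425,180+355*.3617,.042))
from workcell import env
E
```

```text
top [0.5982 0.0737 0.004 ] [ 0.6138 -0.1524  0.004 ] 0.22669219252491457 3.934156353057292 [ 0.606  -0.0393  0.004 ]
side [0.5993 0.0729 0.004 ] [ 0.6191 -0.1564  0.004 ] 0.2301977594334578 4.939646951898577 [ 0.6092 -0.0418  0.004 ]
hoodfront (array([0.7166, 0.0831, 0.0643]), np.float64(0.006214934995824563))
table near edge yaw 5.002727767478408 [0.3138 0.3669 0.    ] [ 0.3887 -0.4892  0.    ] 0.8594611594986309
lid top [0.511  0.0227 0.032 ] side [0.5125 0.0193 0.032 ]
ram top [ 0.5055 -0.1193  0.042 ] side [ 0.5097 -0.1256  0.042 ]
```

```bash
cat >> h.py <<'E'
from scipy.spatial.transform import Rotation as Ro
YAW=np.radians(4.8); O=np.array([.606,-.041,0])
EX=np.array([np.cos(YAW),np.sin(YAW),0]); EY=np.array([-EX[1],EX[0],0])
def rel(goal,yawdeg=4.8):
    "shift in tool axes to world goal, spin to put tool y at yawdeg"
    from workcell import env
    s=env.get_state(); R=Ro.from_quat(s["orientation"],scalar_first=True).as_matrix(); p=s["tcp_pos"]
    y=np.degrees(np.arctan2(R[1,1],R[0,1])); d=p-O
    print("t",s["clock"],"tcp",p.round(4),"table xy",[round(d@EX,4),round(d@EY,4)],"tool yaw",y.round(2),"F",s["wrist_force"].round(2),"q1,6",s["joint_pos"][[0,5]].round(2))
    print("shift",(R.T@(np.array(goal)-p)).round(4),"spin",round(y-yawdeg,2))
E
python3 -m inch '[[[0.5,-0.43,0.03],-7],[[0.5,-0.43,0.03],-14],[[0.5,-0.43,0.03],-21],[[0.5,-0.43,0.03],-28],[[0.5,-0.43,0.03],-35]]' 0 20
python3 -c "
from h import *; rel((.49,.02,.16))"
```

```text
clock: 0.52
tcp_pos: [0.291, -0.3632, 0.2213]
orientation: [-0.001, 0.891, 0.455, 0.0]
wrist_force: [0.9, 0.9, -0.2]
finger_gap: 0.0853
t 0.5167 tcp [ 0.291  -0.3632  0.2213] table xy [np.float64(-0.3408), np.float64(-0.2947)] tool yaw -35.93 F [ 0.91  0.92 -0.24] q1,6 [-1.07  1.13]
shift [ 0.4269 -0.0636  0.0621] spin -40.73
```

```bash
python3 -m inch '[[[0.427,-0.064,0.062],-7],[[0.427,-0.064,0.062],-14],[[0.427,-0.064,0.062],-21],[[0.427,-0.064,0.062],-28],[[0.427,-0.064,0.062],-35]]'
python3 -c "
from h import *; rel((.49,.02,.16))"
```

```text
clock: 0.93
tcp_pos: [0.3856, -0.1798, 0.1921]
orientation: [-0.001, 0.711, 0.703, 0.001]
wrist_force: [0.9, -0.2, -0.7]
finger_gap: 0.085
t 0.9333 tcp [ 0.3856 -0.1798  0.1921] table xy [np.float64(-0.2313), np.float64(-0.1199)] tool yaw -0.6 F [ 0.91 -0.23 -0.69] q1,6 [-0.63  0.95]
shift [0.2008 0.1024 0.0326] spin -5.4
```

```bash
python3 -m inch '[[[0.2,0.102,0.03],-5.4],[[0.2,0.102,0.03],-5.4],[[0.2,0.102,0.03],-5.4],[[0.2,0.102,0.03],-5.4],[[0.2,0.102,0.03],-5.4]]'
python3 -m inch '[[[0,0,0],0]]'
python3 - <<'E'
from h import *; rel((.512,.021,.16))
from workcell import env,viewer
import cv2
s=env.get_state(); c=viewer.read_camera("wrist")
np.savez("w1.npz",p=s["tcp_pos"],q=s["orientation"],**c); cv2.imwrite("pics/w1.png",c["image"][:,:,::-1])
print(c["T_tool_cam"].round(4),c["vertical_fov"],c["cx"],c["cy"])
E
```

```text
clock: 1.35
tcp_pos: [0.4807, 0.0037, 0.1648]
orientation: [-0.001, 0.677, 0.736, 0.001]
wrist_force: [0.5, -1.7, -0.2]
finger_gap: 0.0852
clock: 1.43
tcp_pos: [0.4824, 0.0093, 0.1636]
orientation: [-0.002, 0.674, 0.739, 0.002]
wrist_force: [0.1, -0.1, 1.4]
finger_gap: 0.0853
t 1.4333 tcp [0.4824 0.0093 0.1636] table xy [np.float64(-0.119), np.float64(0.0604)] tool yaw 5.22 F [ 0.11 -0.11  1.39] q1,6 [-0.15  1.33]
shift [0.009  0.0306 0.0036] spin 0.42
[[ 1.700e-03 -9.511e-01 -3.087e-01  7.870e-02]
 [ 1.000e+00  1.500e-03  8.000e-04  4.000e-04]
 [-3.000e-04 -3.087e-01  9.511e-01 -1.436e-01]
 [ 0.000e+00  0.000e+00  0.000e+00  1.000e+00]] 63.16745906021469 318.57973151164003 244.42068402204453
```

View pics/w1.png

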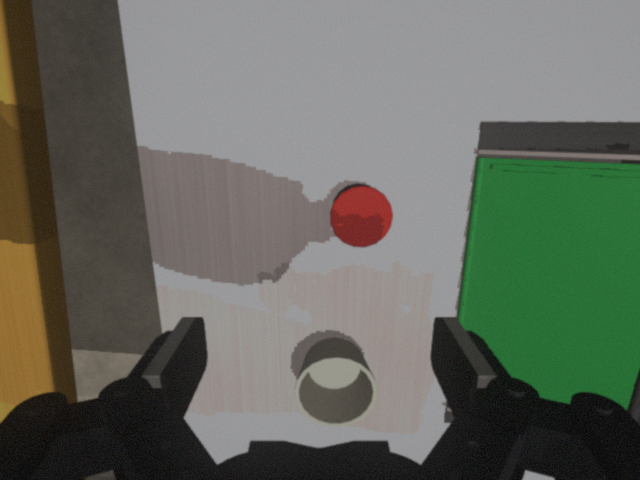

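Wrist view: the lid is centred at (361,215) and the ramekin rim at (336,392). The flap's left corner is at (477,158), and its lower edge is also visible at (458,316).

```bash
python3 - <<'E'
from h import *
d=np.load("w1.npz"); R=Ro.from_quat(d["q"],scalar_first=True).as_matrix(); T=d["T_tool_cam"]
f=240/np.tan(np.radians(float(d["vertical_fov"]))/2)
def pt(u,v,z):
    k=R@T[:3,:3]@np.array([(u-d["cx"])/f,(v-d["cy"])/f,1]); o=R@T[:3,3]+d["p"]; return o+k*(z-o[2])/k[2]
def tf(p): return [round((p-O)@EX,4),round((p-O)@EY,4)]
l=pt(361,215.5,.032);a=pt(477,158,.004);b=pt(458,316,.004)
for n,p in zip("lid flapL flapedge ram".split(),(l,a,b,pt(336,392,.042))): print(n,p.round(4),tf(p))
e=a-b; print("yaw",np.degrees(np.arctan2(-e[0],e[1])))
S=load("side")
# triangulate the lid with the side view
k=pt(361,215.5,0)-pt(361,215.5,.1); print(tri((pt(361,215.5,0),k),ray(S,261.8,249.4)))
dep=d["depth"]; print("depth lid",dep[215,361])
rel(l*[1,1,0]+[0,0,.06])
E
```

```text
lid [0.5124 0.0241 0.032 ] [np.float64(-0.0878), np.float64(0.0727)]
flapL [0.5985 0.0705 0.004 ] [np.float64(0.0019), np.float64(0.1118)]
flapedge [ 0.6111 -0.0632  0.004 ] [np.float64(0.0032), np.float64(-0.0225)]
ram [ 0.5093 -0.1214  0.042 ] [np.float64(-0.1031), np.float64(-0.072)]
yaw 5.36230193156937
(array([0.51267476, 0.02316391, 0.0279858 ]), np.float64(0.00047899049212447316))
depth lid 0.28113303
t 1.4833 tcp [0.4811 0.0073 0.1637] table xy [np.float64(-0.1204), np.float64(0.0586)] tool yaw 5.18 F [-0.4   1.43 -0.22] q1,6 [-0.15  1.33]
shift [0.0136 0.0329 0.1037] spin 0.38
```

```bash
python3 -m inch '[[[0.014,0.033,0.03],0],[[0.014,0.033,0.06],0],[[0.014,0.033,0.1],0],[[0.014,0.033,0.1],0],[[0.014,0.033,0.1],0]]'
python3 -c "
from h import *; rel((.5125,.0235,0.0),5)"
```

```text
clock: 1.9
tcp_pos: [0.5096, 0.024, 0.062]
orientation: [-0.004, 0.675, 0.738, -0.002]
wrist_force: [1.1, -1.0, 0.6]
finger_gap: 0.0852
t 1.9 tcp [0.5096 0.024  0.062 ] table xy [np.float64(-0.0906), np.float64(0.0728)] tool yaw 5.12 F [ 1.07 -1.02  0.57] q1,6 [-0.11  1.37]
shift [-0.001   0.0034  0.062 ] spin 0.12
```

```bash
python3 -m inch '[[[0,0.002,0.02],0],[[0,0.002,0.04],0],[[0,0.002,0.06],0],[[0,0.002,0.062],0],[[0,0.002,0.062],0]]'
python3 - <<'E'
from h import *; rel((.5125,.0235,-.005),5)
from workcell import viewer
import cv2
c=viewer.read_camera("wrist");s=viewer.read_camera("side")
cv2.imwrite("pics/w2.png",np.hstack([cv2.resize(c["image"],(400,300)),cv2.resize(s["image"][150:360,180:460],(400,300))])[:,:,::-1])
E
```

```text
clock: 2.32
tcp_pos: [0.5114, 0.0236, 0.0013]
orientation: [-0.004, 0.675, 0.738, -0.002]
wrist_force: [-0.0, 0.8, -0.3]
finger_gap: 0.0853
t 2.3167 tcp [0.5114 0.0236 0.0013] table xy [np.float64(-0.0889), np.float64(0.0723)] tool yaw 5.06 F [-0.03  0.81 -0.33] q1,6 [-0.11  1.37]
shift [-0.0003  0.0012  0.0063] spin 0.06
```

View pics/w2.png

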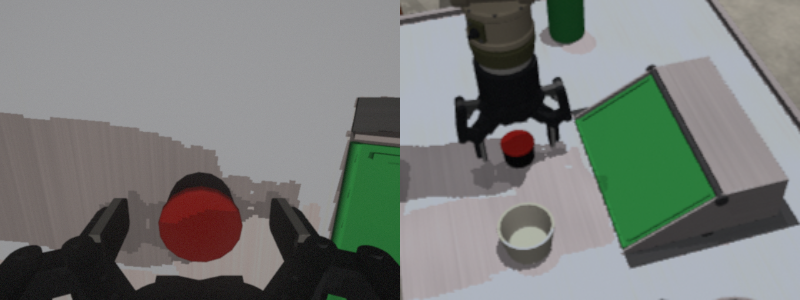

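The fingers straddle the pot with clearance on both sides, tips above the table. Next I lower 6 mm and begin the push.

```bash
python3 -m inch '[[[0,0.004,0.006],0],[[0,0.012,0.006],0],[[0,0.02,0.006],0],[[0,0.026,0.006],0],[[0,0.032,0.006],0]]'
python3 -m inch '[[[0,0.006,0],0],[[0,0.012,0],0],[[0,0.018,0],0],[[0,0.024,0],0],[[0,0.03,0],0]]'
python3 - <<'E'
from h import *; rel((.5125,.0235,-.005),5)
from workcell import viewer
import cv2
c=viewer.read_camera("wrist");s=viewer.read_camera("side")
cv2.imwrite("pics/w3.png",np.hstack([cv2.resize(c["image"],(400,300)),cv2.resize(s["image"][150:360,180:460],(400,300))])[:,:,::-1])
E
```

```text
clock: 2.83
tcp_pos: [0.5455, 0.0267, -0.0037]
orientation: [-0.003, 0.675, 0.738, -0.001]
wrist_force: [-0.7, -0.9, 0.3]
finger_gap: 0.0852
clock: 3.25
tcp_pos: [0.5754, 0.0295, -0.0041]
orientation: [-0.004, 0.675, 0.738, -0.001]
wrist_force: [-1.7, -0.7, 0.7]
finger_gap: 0.0853
t 3.25 tcp [ 0.5754  0.0295 -0.0041] table xy [np.float64(-0.0246), np.float64(0.0728)] tool yaw 5.09 F [-1.68 -0.7   0.73] q1,6 [-0.09  1.39]
shift [-0.0004 -0.0632  0.0013] spin 0.09
```

View pics/w3.png

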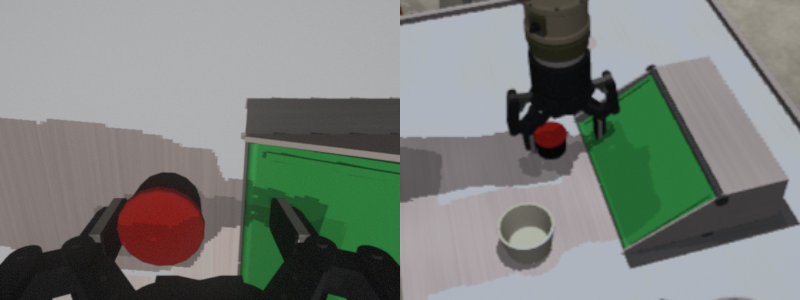

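The pot rests against the rear finger's pad while the front finger is in on the flap. I keep pushing.

```bash
python3 -m inch '[[[0,0.006,0],0],[[0,0.012,0],0],[[0,0.018,0],0],[[0,0.024,0],0],[[0,0.03,0],0]]'
python3 - <<'E'
from h import *; rel((.5125,.0235,-.005),5)
from workcell import viewer
import cv2
c=viewer.read_camera("wrist");s=viewer.read_camera("side")
cv2.imwrite("pics/w4.png",np.hstack([cv2.resize(c["image"],(400,300)),cv2.resize(s["image"][150:360,180:460],(400,300))])[:,:,::-1])
E
```

```text
clock: 3.77
tcp_pos: [0.6068, 0.0322, -0.0041]
orientation: [-0.003, 0.675, 0.738, -0.0]
wrist_force: [-4.0, 0.1, 0.6]
finger_gap: 0.0852
t 3.7667 tcp [ 0.6068  0.0322 -0.0041] table xy [np.float64(0.0069), np.float64(0.0728)] tool yaw 5.1 F [-3.96  0.12  0.57] q1,6 [-0.08  1.4 ]
shift [-0.0003 -0.0947  0.0014] spin 0.1
```

View pics/w4.png

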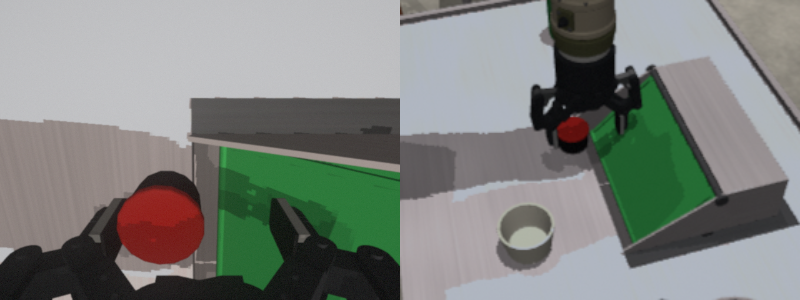

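The pot is at the opening's edge and the flap is well open. Another 20 mm should tip it in.

```bash
python3 -m inch '[[[0,0.005,0],0],[[0,0.01,0],0],[[0,0.014,0],0],[[0,0.018,0],0],[[0,0.021,0],0]]'
python3 -m inch '[[[0,0,0],0],[[0,0,0],0]]'
python3 - <<'E'
from h import *; rel((.5125,.0235,-.005),5)
from workcell import viewer
import cv2
c=viewer.read_camera("wrist");s=viewer.read_camera("side")
cv2.imwrite("pics/w5.png",np.hstack([cv2.resize(c["image"],(400,300)),cv2.resize(s["image"][150:360,180:460],(400,300))])[:,:,::-1])
E
```

```text
clock: 4.28
tcp_pos: [0.6287, 0.034, -0.0042]
orientation: [-0.003, 0.675, 0.738, -0.0]
wrist_force: [-4.4, -0.5, 0.8]
finger_gap: 0.0855
clock: 4.45
tcp_pos: [0.6292, 0.0341, -0.0042]
orientation: [-0.002, 0.675, 0.738, 0.0]
wrist_force: [-3.3, -0.1, 1.2]
finger_gap: 0.0856
t 4.45 tcp [ 0.6292  0.0341 -0.0042] table xy [np.float64(0.0294), np.float64(0.0729)] tool yaw 5.11 F [-3.29 -0.12  1.15] q1,6 [-0.07  1.41]
shift [-0.0002 -0.1172  0.0011] spin 0.11
```

View pics/w5.png

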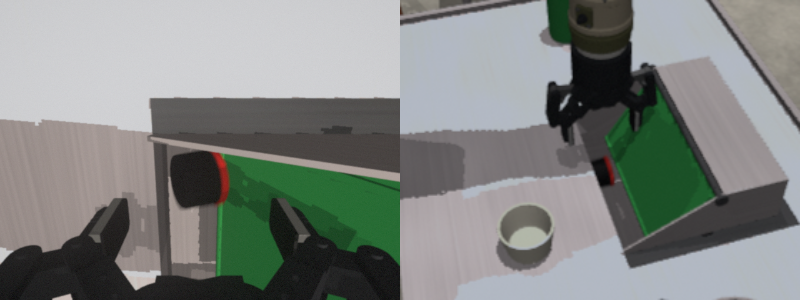

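The pot has tipped into the opening at wrist (200,178). I let time pass with the flap held to see whether it falls or is lodged.

```bash
python3 -m inch '[[[0,0.004,0],0],[[0,0.005,0],0],[[0,0.005,0],0],[[0,0.005,0],0]]'
python3 - <<'E'
from h import *; rel((.5125,.0235,-.005),5)
from workcell import viewer
import cv2
c=viewer.read_camera("wrist");s=viewer.read_camera("side")
cv2.imwrite("pics/w6.png",np.hstack([cv2.resize(c["image"],(400,300)),cv2.resize(s["image"][150:360,180:460],(400,300))])[:,:,::-1])
E
```

```text
clock: 4.88
tcp_pos: [0.634, 0.0345, -0.0042]
orientation: [-0.002, 0.675, 0.738, 0.0]
wrist_force: [-3.7, -0.0, -0.5]
finger_gap: 0.0854
t 4.8833 tcp [ 0.634   0.0345 -0.0042] table xy [np.float64(0.0343), np.float64(0.0729)] tool yaw 5.1 F [-3.68 -0.05 -0.54] q1,6 [-0.07  1.41]
shift [-0.0002 -0.122   0.0012] spin 0.1
```

View pics/w6.png

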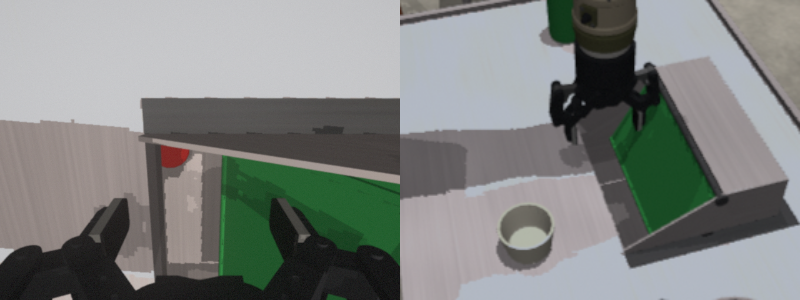

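The pot lies in the container, red lid visible through the gap at wrist (175,155). I check its depth, then back out.

```bash
python3 - <<'E'
from h import *
from workcell import env,viewer
s=env.get_state(); d=viewer.read_camera("wrist")
im=d["image"].astype(int); v,u=np.where((im[...,0]>110)&(im[...,1]<70)&(im[...,2]<70)&(d["depth"]>0)); z=d["depth"][v,u]
f=240/np.tan(np.radians(d["vertical_fov"])/2); k=np.c_[(u-d["cx"])/f*z,(v-d["cy"])/f*z,z]
R=Ro.from_quat(s["orientation"],scalar_first=True).as_matrix(); T=d["T_tool_cam"]
P=(k@T[:3,:3].T+T[:3,3])@R.T+s["tcp_pos"]; m=np.median(P,0); print(len(u),m,"table",(m-O)@EX,(m-O)@EY)
E
python3 -m inch '[[[0,-0.015,0],0],[[0,-0.035,0],0],[[0,-0.055,0],0],[[0,-0.08,0],0],[[0,-0.1,0],0]]'
python3 -m inch '[[[0,-0.02,0],0],[[0,-0.025,-0.02],0],[[0,-0.025,-0.05],0],[[0,-0.025,-0.09],0],[[0,-0.025,-0.13],0]]'
python3 -m inch '[[[0,-0.02,-0.04],0],[[0,-0.04,-0.06],0],[[0,-0.05,-0.06],0],[[0,-0.05,-0.06],0],[[0,-0.05,-0.06],0]]'
python3 -m inch '[[[0,0,0],0],[[0,0,0],0],[[0,0,0],0],[[0,0,0],0]]'
python3 - <<'E'
from h import *
from workcell import viewer
import cv2
c=viewer.read_camera("top");s=viewer.read_camera("side")
S=load("side"); print("changed px in ramekin/bottle/pan side areas",[int((np.abs(s["image"][a:b,x:y].astype(int)-S["image"][a:b,x:y]).sum(2)>90).sum()) for a,b,x,y in((290,345,245,295),(95,185,278,312),(355,470,345,495))])
cv2.imwrite("pics/end.png",np.hstack([cv2.resize(c["image"],(400,300)),cv2.resize(s["image"],(400,300))])[:,:,::-1])
E
```

```text
1210 [ 0.60538666  0.0225753  -0.12202297] table 0.004708656286618185 0.06340365540956198
clock: 5.45
tcp_pos: [0.5351, 0.0255, -0.003]
orientation: [-0.001, 0.675, 0.738, 0.001]
wrist_force: [-0.5, -0.2, -0.1]
finger_gap: 0.0855
clock: 5.87
tcp_pos: [0.5109, 0.0228, 0.1288]
orientation: [-0.0, 0.675, 0.738, 0.002]
wrist_force: [1.4, -0.4, -0.1]
finger_gap: 0.0853
clock: 6.28
tcp_pos: [0.4618, 0.0181, 0.189]
orientation: [0.001, 0.675, 0.738, 0.003]
wrist_force: [0.3, -0.3, -0.6]
finger_gap: 0.085
clock: 6.62
tcp_pos: [0.4619, 0.0181, 0.188]
orientation: [0.0, 0.675, 0.738, 0.003]
wrist_force: [0.0, -1.1, 0.2]
finger_gap: 0.0856
changed px in ramekin/bottle/pan side areas [0, 0, 0]
```

View pics/end.png

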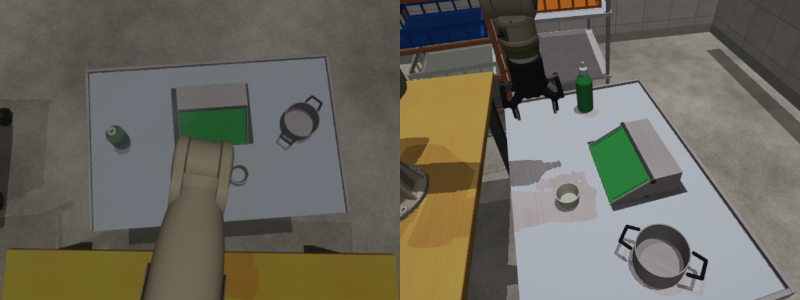

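The flap has closed, the pot is gone from the table, and the ramekin, bottle and pan are unmoved. The pot's lid is at z = -0.122, which matches standing on the container floor.

```bash
python3 -c "
from workcell import env; env.hand_in()"
```

```text
the job is handed in; nothing more can be done
```

The pot is in the waste container, the flap has closed by itself, and I handed the job in at about 6.6 s on the robot's clock. Hand-in gives no verdict.

I set the open fingers in line with the push direction, one on each side of the pot. The front finger swung the flap open while the rear finger slid the pot over the chute's edge. I held the flap until the pot had dropped, then backed out and went up clear.

Last checks:
- **Pot:** the wrist camera put its lid at z = -0.122 m, which fits it standing upright on the container floor. In table coordinates it lies at about x = 5 mm, y = 63 mm. That is within the limits, but towards the near wall.
- **Flap:** it looks closed in both final views; I did not measure its angle.
- **Ramekin, bottle and pan:** the side view shows no changed pixels around any of the three.
- **Forces:** the wrist readings stayed under about 5 N, nearly all of it the flap. They fell to noise once the arm was clear.

No check failed. My measurements of the pot and flap agreed to within about 5 mm between cameras. The flap's direction came out between 3.9° and 5.4°, and I used 5°.

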